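# Load the assembly board into the empty drying-rack slot

### The arm

A 6-joint arm with a two-finger parallel gripper is mounted at the origin on the work surface. World frame = base frame: x ahead of the robot, y to its left, z up, the work surface at z = 0. Lengths are in m, angles in degrees, forces in N, time in s.
With the tool pointing down it reaches from about 0.4 to 0.825 m from the base axis. Payload 7 kg.
Tool frame: the origin (TCP) lies between the finger pads; the fingertips stand 25 mm ahead of it and the grasp point (between the pads) lies 6 mm ahead of it (r.tips_ahead is the distance from the TCP to the fingertips, in m); z points along the fingers, x is the direction in which the jaws open and shut, and the axes are right-handed (so a half turn about z gives the same grasp; the last joint's range is limited). The gripper opens to 85 mm and grips with 20 to 120 N. Pads are 22 mm wide; open, the fingers measure 114 mm over their backs; the gripper's body (76 mm by 85 mm) begins 54 mm behind the grasp point. The pads swing forward as they close: fully open they stand 13 mm farther back than shut.
Start: joints at [88.642, 20.546, 0.682, 0, -70.136, -16.507], TCP at [0.207, 0.642, 0.256] pointing down, gripper open.
Joint ranges: [-176.03, 176.03], [-82.01, 121.73], [-58.28, 71.71], [-173.87, 95.51], [-174.79, -0.11], [-173.66, 173.66]. Speed limits (degrees/s): [136.94, 136.94, 172.46, 180, 180, 180].

### API

Orientations are given as a 3x3 rotation matrix whose columns are the frame's x, y, z axes.
In Python, from bench import r gives the robot as it stands.
- The arm moves only by the tool servo_tool, never from a script. Its argument "steps" is a list of rows, each a list of 3 entries, a list of its own where there are three numbers: the shift along the tool's x, y, z as a fraction of full scale, then the turn, a rotation vector about the tool's x, y, z as a fraction of full scale, then the closure, from 0 (fully open) to 1 (shut). A call has 1 to 5 rows; each row shifts and turns the commanded pose from where the row before left it, along the tool's axes as they then stand; what a row does not reach is not made up. Full scale, the value 1, is 0.025 m for a shift and 4 degrees for a turn. A row lasts 1/12 s, in which the tool goes at most 41.7 mm and 7.16 degrees, less where a joint would pass 70% of its speed; a pose out of reach is approached as far as the arm can. A call with a number of a shift or a turn outside -1 to 1 is refused whole. A call with a gripper value outside its range is refused whole. The fingers move at their own pace and stop on an object; "grip_force" is the grip in N (left out, the last holds). Time passes only in rows, so rows that do not move let the fingers close. It gives the time, the measured TCP pose, the force and the opening at its end, in the units of the state.
- r.get_state(): the state, without advancing time (a new reading comes with each control period).
- r.grab_frame(name): name is "scene" or "top" or "wrist"; returns the picture (480x640x3 uint8, red, green, blue); there is no depth.
- r.get_calibration(name): a dict with "K" (3x3 intrinsics, pixels), "extrinsics" (4x4, takes a point from camera to world coordinates); the wrist camera has in their place "hand_eye" (4x4, takes a point from camera to tool coordinates, whose origin is the TCP and whose axes are the tool frame's). Camera axes: x right, y down, z forward; pixel columns grow to the right and rows downward; lengths in m; the calibration is good to about 2 mm. The wrist camera is an equidistant fisheye: a pixel r from the principal point sees the ray r / f radians off the axis. A picture is of the moment at which its call begins: read the wrist's pose just before it. get_calibration takes no time and is no camera call.
- r.hand_in(): hands the job in, once; it reports no verdict.
Trained networks look in the newest picture that a camera, given by its name, has taken for a name from the list of things; names that differ only in an ending like _2 or _b are one class to them, and where a whole thing is asked for, a point or a joint stands for the part that bears it (a point fixed in the world has none). Each returns a list of dicts, best first, with "confidence" (0 to 1); they miss things now and then, are a little off and sometimes report something else, mostly with a low value. They report only what shows in the picture. A call takes as long as a camera call. They do not tell look-alikes from the thing itself.
- r.regions_of(thing, camera): "pixels" (480x640 bool, what is visible of it).
- r.mark_of(thing, camera): "xyz" ([x, y, z] in m, in world coordinates, good to about 4 mm: a listed point, or the origin of a listed thing).
The state is a dict: "clock": time; "joint_pos": joint angles; "qvel": joint speeds; "effort": joint torques, N m; "ee_pos": TCP position; "eef_rot": TCP orientation; "contact_force": force on the tool from outside, world axes, zero at the start; "torque": the same for the moment, N m; "width": finger opening in m.
Only numpy, scipy, OpenCV 4.12 (cv2) and the standard library are available. Lean on these libraries where they do the work, as an engineer would, in place of code of your own. Each camera call takes 0.05 s, during which the arm holds its last target.

### The job

Put the half-built model away in the drying rack: raise the loading table by its black post, with the assembly board lying on it, until it is level with the only empty pair of rails in the bay ahead. Let go, then push the board by its upright handle across onto those rails until it is fully home against the back stop, lying flat. Leave the flat sheets in the rack and everything else on the bench where they are.

Things in the scene. Friction and masses are not known exactly. Their poses are not given: they have to be found in the camera images.
- rack: Fixed drying rack on a wooden base (12 mm thick). Origin: bench height, middle of the loading bay's mouth; +y points straight into the bay, +x to the lift's columns, z up. Two open-topped bays, 205 mm high, 129 mm wide inside, centred on x = 0 (loading bay, ahead of the loading table) and x = -145 mm (storage bay), both entered at y = 0. Two of the loading bay's three rail pairs hold a sheet.
- rail_low (a point): Lowest rail pair of the loading bay: mid-way between the rails at the mouth (rack x = 0, y = 0), at the height of the rail tops, 85 mm over the bench. All rails are steel ledges 12 mm wide and 105 mm long; their first 12 mm slope down 4 mm as a lead-in. The storage bay has its pairs at the same heights.
- rail_mid (a point): Middle rail pair of the loading bay, same point: rail tops 125 mm over the bench.
- rail_top (a point): Top rail pair of the loading bay, same point: rail tops 165 mm over the bench.
- stop (a point): Foot of the face of the back stop, an upright aluminium strip at the far end of the loading bay, rack x = 0, y = 105 mm; it stops the board at every height.
- lift (a joint): Height of the loading table (m): 0 at its lowest, where it starts, to 0.13. Its top face is 50 mm + this over the bench: level with the rails at 0.035, 0.075, 0.115. Counterbalanced, 4 to 5 N of friction either way, stays where left. Aluminium plate, rack y -200 to -5 mm, 138 mm wide, 10 mm side fences 124 mm apart. Its two columns (rack x = 89, y = -50 and -150 mm) are 236 mm high.
- lift_grip (a point): Grip point on the loading table's black upright round post (22 mm thick, 55 mm tall): on its axis, 35 mm above the table's top face, 20 mm below the post's top. It stands at rack x = -125, y = -110 mm and moves up with the table. Clear by 45 mm or more all round.
- board: Loose plywood assembly board (about 150 g) with a half-built model stuck on, flat on the loading table, axes nearly the rack's. Panel 120 (x) x 100 (y) x 5 mm; origin: centre of its underside. A 44 mm wide tongue runs back and ends in an upright handle block 44 mm wide, y = -120 to -108 mm, top 37 mm over the underside. Home against the stop the origin is at rack y = 55 mm; the tongue sticks out.
- sheet1: Loose flat plywood kit sheet, 120 x 100 x 4 mm, no handle; origin at the centre of its underside. It lies on the lowest rails, either in the loading bay (rack x about 0) or in the storage bay (rack x about -145 mm). The sheet in the storage bay lies at the height of the loading bay's empty pair.
- sheet2: Loose flat plywood kit sheet, 120 x 100 x 4 mm, no handle; origin at the centre of its underside. It lies on the middle rails, either in the loading bay (rack x about 0) or in the storage bay (rack x about -145 mm). The sheet in the storage bay lies at the height of the loading bay's empty pair.
- sheet3: Loose flat plywood kit sheet, 120 x 100 x 4 mm, no handle; origin at the centre of its underside. It lies on the top rails, either in the loading bay (rack x about 0) or in the storage bay (rack x about -145 mm). The sheet in the storage bay lies at the height of the loading bay's empty pair.
- paint_pot: Bystander. Small closed glass paint pot, 32 mm across, 42 mm tall, standing on the rack's wooden base beside the lift; origin under its centre.
- glue_bottle: Bystander. White glue bottle, 38 mm across, 110 mm tall; origin under its centre.
- thinner: Bystander. Amber bottle, 54 mm across, 120 mm tall; origin under its centre.
- mug: Bystander. White mug, 80 mm across, 90 mm tall; origin under its centre.
- block: Bystander. Cork sanding block 70 x 45 x 30 mm; origin under its centre.
There are look-alikes about, which are no part of the job. What is shaped like the board but red or yellow is not meant.

How it is judged (in metres and radians):
On the way:
1. the loading table, with the board still on it, stands level with the empty rail pair (within 5 mm) (((x of sheet1 in the frame of rack below -0.1 m and value of joint lift between 0.03 and 0.04 m) or (x of sheet2 in the frame of rack below -0.1 m and value of joint lift between 0.07 and 0.08 m) or (x of sheet3 in the frame of rack below -0.1 m and value of joint lift between 0.11 and 0.12 m)) and y of board in the frame of rack below -0.04 m and z of board in the frame of lift_grip between -0.042 and -0.028 m), for 0.2 s.
At the end, for the whole second after the job is handed in: The board lies on the empty rail pair of the loading bay (underside within -3 to +5.5 mm of the rail tops, tilted less than 0.065 rad), fully home (within 5 mm of the back stop position, 8 mm sideways), at rest and released (((x of sheet1 in the frame of rack below -0.1 m and z of board in the frame of rack between 0.082 and 0.0905 m) or (x of sheet2 in the frame of rack below -0.1 m and z of board in the frame of rack between 0.122 and 0.1305 m) or (x of sheet3 in the frame of rack below -0.1 m and z of board in the frame of rack between 0.162 and 0.1705 m)) and y of board in the frame of rack between 0.05 and 0.06 m and x of board in the frame of rack between -0.008 and 0.008 m and angle between board's own z axis and vertical below 0.065 rad and linear speed of board below 0.01 m/s and angular speed of board below 0.1 rad/s); the robot touches nothing.
It fails at once if a flat sheet is pushed out of its place (more than 10 mm) (distance of any of sheet1, sheet2, sheet3 from where it was at the start of the episode above 0.01 m).
It fails at once if the paint pot, glue bottle, thinner, mug or cork block is knocked away (more than 30 mm) or over (distance of any of paint_pot, glue_bottle, thinner, mug, block from where it was at the start of the episode above 0.03 m or angle between any of paint_pot, glue_bottle, thinner, mug, block's own z axis and vertical above 0.5 rad).
It also fails if it takes over 51 s, if anything falls off the work surface, if the arm or the gripper's body presses on something with over 40 N, if the wrist force passes 120 N, or if a joint passes its speed limit or range.

## Working session

There is one attempt and no reset: what is moved stays moved. The work goes in short steps, Python scripts to look and compute and a tool call to move; the robot and the scene stay as the last step left them, time stands still between calls to the robot, and variables do not carry over. Pictures are saved under pics/ and viewed, and the job is handed in when it is done.

Besides the shell and the picture viewer there is one more tool, called by a JSON object that holds its "op" and its "data", one argument or row to a line. servo_tool: Moves the arm, as the interface text tells. Shift numbers are shares of 0.025 m and turn numbers shares of 4 degrees, none past 1 either way. Its arguments: {"type":"object","properties":{"steps":{"type":"array"},"grip_force":{"type":"number"}},"required":["steps"]}

```bash
mkdir -p pics; ls
python3 - <<'E'
from bench import r
import cv2
s=r.get_state();print(s['clock'],s['ee_pos'],s['eef_rot'],s['width'])
for n in ['scene','top']:
    f=r.grab_frame(n);cv2.imwrite(f'pics/{n}0.png',f[:,:,::-1])
    c=r.get_calibration(n);print(n,c)
    for t in ['rail_low','rail_mid','rail_top','stop','lift_grip','board','sheet1','sheet2','sheet3','rack','paint_pot','glue_bottle','thinner','mug','block']:
        print(t,[(d['xyz'],round(d['confidence'],2)) for d in r.mark_of(t,n)][:3])
print(r.get_state()['clock'])
E
```

```text
pics
0.0 [0.20698116 0.64204006 0.25540253] [[-3.06917893e-01 -9.51735938e-01 -3.35041627e-04]
 [-9.51734683e-01  3.06918035e-01 -1.55341839e-03]
 [ 1.58127443e-03 -1.57901163e-04 -9.99998737e-01]] 0.08560622040410575
scene {'K': array([[465.85819596,   0.        , 312.65969661],
       [  0.        , 465.85819596, 242.95352438],
       [  0.        ,   0.        ,   1.        ]]), 'extrinsics': array([[ 0.34147729,  0.56780303, -0.74899465,  1.18598975],
       [ 0.93988428, -0.20350281,  0.27423376, -0.23799204],
       [ 0.00328824, -0.7976129 , -0.60316072,  0.70573758],
       [ 0.        ,  0.        ,  0.        ,  1.        ]])}
rail_low [([0.5915, 0.0017, 0.0779], 0.75)]
rail_mid [([0.5961, 0.003, 0.1217], 0.9)]
rail_top [([0.5946, 0.0039, 0.165], 0.7)]
stop [([0.5769, 0.1015, 0.0126], 0.72), ([0.4884, -0.1226, 0.086], 0.69)]
lift_grip [([0.488, -0.1244, 0.0857], 0.72), ([0.6097, -0.0765, 0.0481], 0.43)]
board [([0.6046, -0.0766, 0.0491], 0.85), ([0.2929, 0.2934, 0.0011], 0.69), ([0.2037, -0.3387, 0.0012], 0.67)]
sheet1 [([0.5864, 0.0528, 0.1249], 0.81), ([0.4413, 0.0304, 0.
[... 1302 characters left out ...]
, 0.94), ([0.2896, 0.2944, -0.0002], 0.87), ([0.6071, -0.0758, 0.0514], 0.57)]
sheet1 [([0.588, 0.0545, 0.1227], 0.92), ([0.4459, 0.0321, 0.1685], 0.82)]
sheet2 [([0.588, 0.0545, 0.1227], 0.92), ([0.4459, 0.0321, 0.1685], 0.82)]
sheet3 [([0.588, 0.0545, 0.1227], 0.92), ([0.4459, 0.0321, 0.1685], 0.82)]
rack [([0.5957, 0.0008, -0.0062], 0.98)]
paint_pot [([0.5797, 0.1035, 0.0106], 0.7), ([0.4313, -0.2228, 0.0123], 0.54)]
glue_bottle [([0.5306, -0.3798, 0.006], 0.65), ([0.4459, 0.0341, 0.1701], 0.44)]
thinner [([0.6579, 0.4061, 0.0005], 0.88)]
mug [([0.4943, 0.4546, -0.0028], 0.73), ([0.4883, -0.1254, 0.0873], 0.62)]
block [([0.3912, -0.3546, 0.0024], 0.9), ([0.4449, 0.0339, 0.166], 0.32)]
1.6
```

View pics/scene0.png

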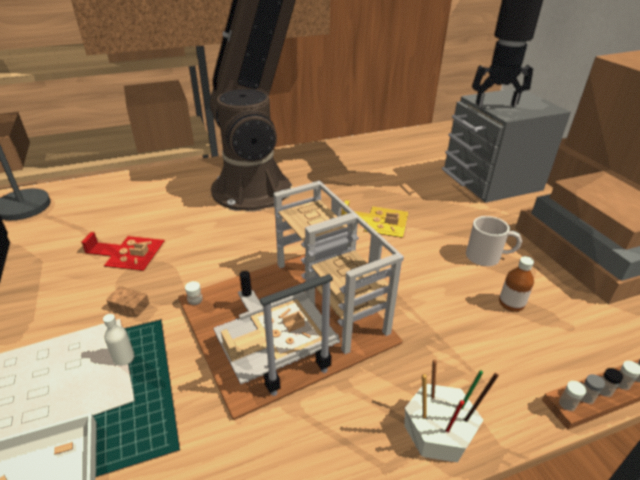

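View pics/top0.png

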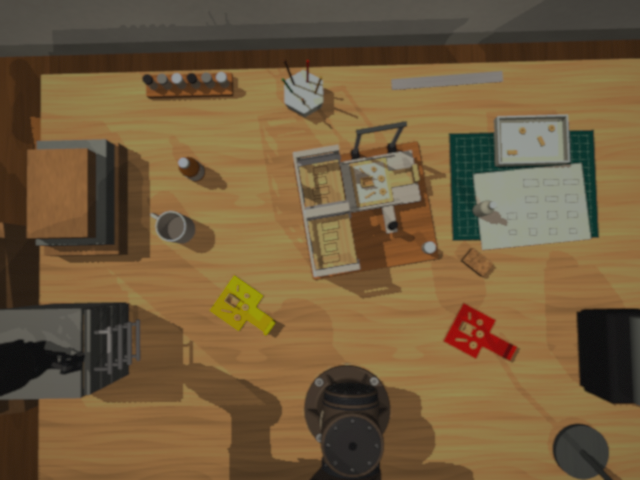

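The scene image shows the rack centre (x 280–400), with the lift and board at about (275,335), the black post at (246,285) and the paint pot at (193,292). The red and yellow boards are look-alikes. Next I'll fit the rack pose and check which rails are empty.

```bash
cat > h.py <<'E'
import numpy as np,cv2
from bench import r
def proj(P,n):
    c=r.get_calibration(n);T=np.linalg.inv(c['extrinsics']);q=(T[:3,:3]@np.array(P).T).T+T[:3,3]
    p=(c['K']@q.T).T;return p[:,:2]/p[:,2:]
YAW=np.radians(9.0);O=np.array([0.595,0.0025,0])
def rack(x,y,z):
    c,s=np.cos(YAW),np.sin(YAW);return O+np.array([c*x-s*y,s*x+c*y,z])
E
python3 - <<'E'
from h import *
im=cv2.imread('pics/scene0.png')
crop=im[150:400,170:420];
big=cv2.resize(crop,None,fx=2.4,fy=2.4,interpolation=cv2.INTER_CUBIC)
cv2.imwrite('pics/z1.png',big)
b=big.copy()
for z,col in [(.085,(255,0,0)),(.125,(0,200,0)),(.165,(0,0,255))]:
  for cx in (0,-.145):
    for dx in(-.0645,.0645):
      p=proj([rack(cx+dx,0,z),rack(cx+dx,.105,z)],'scene');p=((p-[170,150])*2.4).astype(int)
      cv2.line(b,tuple(map(int,p[0])),tuple(map(int,p[1])),col,1)
cv2.imwrite('pics/z2.png',b)
im=cv2.imread('pics/top0.png')
for z,col in [(.205,(0,0,255)),(.0,(255,0,0))]:
  for cx in (0,-.145):
    p=proj([rack(cx-.0645,0,z),rack(cx+.0645,0,z),rack(cx+.0645,.105,z),rack(cx-.0645,.105,z)],'top')
    cv2.polylines(im,[np.round(p).astype(int)],True,col,1)
p=proj([rack(-.125,-.11,.105)],'top')[0];cv2.circle(im,tuple(map(int,np.round(p))),3,(0,255,0),1)
p=proj([rack(x,y,.05) for x,y in[(-.069,-.2),(.069,-.2),(.069,-.005),(-.069,-.005)]],'top');cv2.polylines(im,[np.round(p).astype(int)],True,(0,255,255),1)
cv2.imwrite('pics/z3.png',cv2.resize(im[120:300,270:470],None,fx=3,fy=3,interpolation=cv2.INTER_CUBIC))
E
```

```text
(no output)
```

View pics/z1.png

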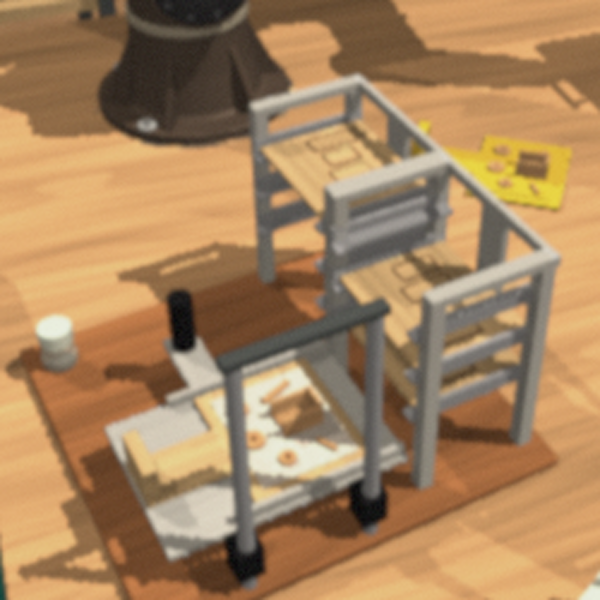

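View pics/z2.png

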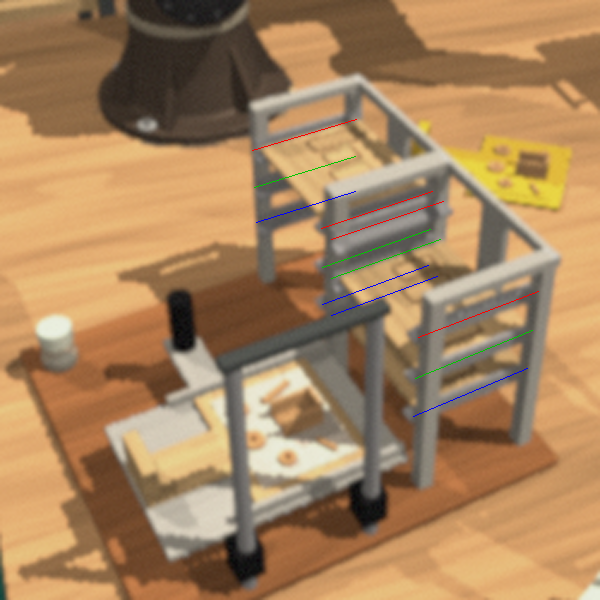

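View pics/z3.png

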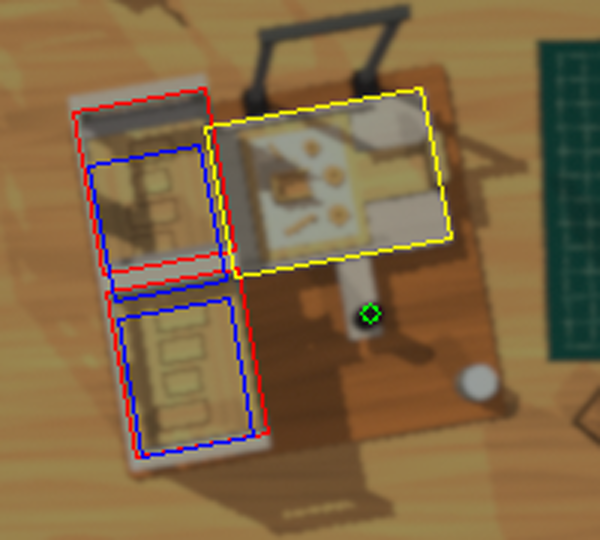

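The top pair in the loading bay is empty: the sheets there lie at about (400,290) and below, on the low and middle rails, and the storage sheet is at top height. So the lift target is 0.115. The overlay confirms the rack pose. Now I'll swing over.

{"op": "servo_tool", "data": {
  "steps": [
    [[0.8,-0.94,-0.17],[0,0,0],0],
    [[0.8,-0.94,-0.17],[0,0,0],0],
    [[0.8,-0.94,-0.17],[0,0,0],0],
    [[0.8,-0.94,-0.17],[0,0,0],0],
    [[0.8,-0.94,-0.17],[0,0,0],0]
  ]
}}

```text
clock: 2.02
ee_pos: [0.2887, 0.5099, 0.2778]
eef_rot: [[-0.306, -0.952, 0.0], [-0.952, 0.306, 0.0], [-0.0, -0.0, -1.0]]
contact_force: [0.5, -0.5, 0.3]
width: 0.0858
```

{"op": "servo_tool", "data": {
  "steps": [
    [[0.8,-0.94,-0.17],[0,0,0],0],
    [[0.8,-0.94,-0.17],[0,0,0],0],
    [[0.8,-0.94,-0.17],[0,0,0],0],
    [[0.8,-0.94,-0.17],[0,0,0],0],
    [[0.8,-0.94,-0.17],[0,0,0],0]
  ]
}}

```text
clock: 2.43
ee_pos: [0.3699, 0.3786, 0.2993]
eef_rot: [[-0.307, -0.952, 0.0], [-0.952, 0.307, 0.001], [-0.001, -0.0, -1.0]]
contact_force: [0.5, 0.9, -0.6]
width: 0.0856
```

{"op": "servo_tool", "data": {
  "steps": [
    [[0.8,-0.94,-0.17],[0,0,0],0],
    [[0.8,-0.94,-0.17],[0,0,0],0],
    [[0.8,-0.94,-0.17],[0,0,0],0],
    [[0.8,-0.94,-0.17],[0,0,0],0],
    [[0.8,-0.94,-0.17],[0,0,0],0]
  ]
}}

```text
clock: 2.85
ee_pos: [0.4511, 0.2473, 0.3206]
eef_rot: [[-0.307, -0.952, 0.001], [-0.952, 0.307, 0.001], [-0.001, -0.0, -1.0]]
contact_force: [1.3, 0.7, 0.6]
width: 0.0852
```

{"op": "servo_tool", "data": {
  "steps": [
    [[0,0,0],[0,0,-1],0],
    [[0,0,0],[0,0,-1],0],
    [[0,0,0],[0,0,-1],0],
    [[0,0,0],[0,0,-1],0],
    [[0,0,0],[0,0,-1],0]
  ]
}}

```text
clock: 3.27
ee_pos: [0.4506, 0.2485, 0.3202]
eef_rot: [[0.04, -0.999, 0.0], [-0.999, -0.04, 0.0], [-0.0, -0.0, -1.0]]
contact_force: [0.0, -0.3, 0.3]
width: 0.0856
```

{"op": "servo_tool", "data": {
  "steps": [
    [[0,0,0],[0,0,-1],0],
    [[0,0,0],[0,0,-0.7],0],
    [[0,0,0],[0,0,0],0]
  ]
}}

```text
clock: 3.52
ee_pos: [0.4506, 0.2487, 0.3202]
eef_rot: [[0.157, -0.988, 0.0], [-0.988, -0.157, 0.0], [-0.0, -0.0, -1.0]]
contact_force: [-0.6, -0.7, 0.8]
width: 0.0851
```

{"op": "servo_tool", "data": {
  "steps": [
    [[1,0.057,0.05],[0,0,0],0],
    [[1,0.057,0.05],[0,0,0],0],
    [[1,0.057,0.05],[0,0,0],0],
    [[1,0.057,0.05],[0,0,0],0],
    [[1,0.057,0.05],[0,0,0],0]
  ]
}}

```text
clock: 3.93
ee_pos: [0.4628, 0.1231, 0.3139]
eef_rot: [[0.154, -0.988, 0.0], [-0.988, -0.154, 0.0], [-0.0, -0.0, -1.0]]
contact_force: [0.8, -0.0, 0.0]
width: 0.0854
```

{"op": "servo_tool", "data": {
  "steps": [
    [[1,0.057,0.05],[0,0,0],0],
    [[1,0.057,0.05],[0,0,0],0],
    [[1,0.057,0.05],[0,0,0],0],
    [[1,0.057,0.05],[0,0,0],0],
    [[1,0.057,0.05],[0,0,0],0]
  ]
}}

```text
clock: 4.35
ee_pos: [0.4752, -0.0016, 0.3078]
eef_rot: [[0.154, -0.988, 0.001], [-0.988, -0.154, 0.0], [-0.0, -0.001, -1.0]]
contact_force: [0.0, 0.4, -0.7]
width: 0.0854
```

{"op": "servo_tool", "data": {
  "steps": [
    [[1,0.057,0.05],[0,0,0],0],
    [[1,0.057,0.05],[0,0,0],0],
    [[1,0.057,0.05],[0,0,0],0],
    [[1,0.057,0.05],[0,0,0],0],
    [[1,0.057,0.05],[0,0,0],0]
  ]
}}

```text
clock: 4.77
ee_pos: [0.4876, -0.1263, 0.3015]
eef_rot: [[0.153, -0.988, 0.0], [-0.988, -0.153, 0.0], [0.0, -0.0, -1.0]]
contact_force: [0.9, 0.4, -0.5]
width: 0.0856
```

{"op": "servo_tool", "data": {
  "steps": [
    [[0,0,0],[0,0,0],0],
    [[0,0,0],[0,0,0],0]
  ]
}}

```text
clock: 4.93
ee_pos: [0.4875, -0.1261, 0.3011]
eef_rot: [[0.151, -0.988, -0.0], [-0.988, -0.151, -0.0], [0.0, 0.0, -1.0]]
contact_force: [0.4, -0.4, 0.0]
width: 0.0855
```

Run:
```python
from h import *
s=r.get_state();print(s['ee_pos'],s['joint_pos'])
f=r.grab_frame('wrist');cv2.imwrite('pics/w1.png',f[:,:,::-1])
print(r.get_calibration('wrist'))
for t in ['lift_grip','board','rail_top','paint_pot']:
  print(t,[(d['xyz'],round(d['confidence'],2)) for d in r.mark_of(t,'wrist')][:3])
```

```text
[ 0.48750646 -0.1260893   0.30109334] [ 7.88875588e+00  2.59428502e+00 -1.63351774e+01  1.11010072e-03
 -7.10988979e+01  9.08128394e+01]
{'K': array([[371.64829954,   0.        , 318.32508083],
       [  0.        , 371.64829954, 247.37930349],
       [  0.        ,   0.        ,   1.        ]]), 'hand_eye': array([[ 9.99998713e-01,  1.04939785e-03,  1.21380227e-03,
         1.76009805e-04],
       [-1.36148913e-03,  9.55245962e-01,  2.95809566e-01,
        -7.45361507e-02],
       [-8.49057798e-04, -2.95810837e-01,  9.55246161e-01,
        -1.17862211e-01],
       [ 0.00000000e+00,  0.00000000e+00,  0.00000000e+00,
         1.00000000e+00]])}
lift_grip [([0.4906, -0.1248, 0.0864], 0.83)]
board [([0.6066, -0.0767, 0.0494], 0.97), ([0.2014, -0.3365, 0.0014], 0.94), ([0.2924, 0.2969, -0.0005], 0.65)]
rail_top []
paint_pot [([0.4299, -0.2236, 0.0147], 0.82)]
```

View pics/w1.png

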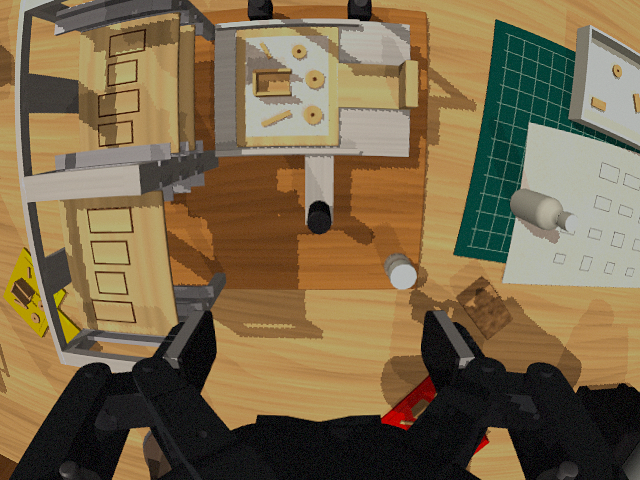

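Wrist view: the post at (318,217) is centred between the jaws. Board is on the table with its handle at (407,85). Descending to grip.

{"op": "servo_tool", "data": {
  "steps": [
    [[0,-0.06,0.93],[0,0,0],0],
    [[0,0,0.93],[0,0,0],0],
    [[0,0,0.93],[0,0,0],0],
    [[0,0,0.93],[0,0,0],0],
    [[0,0,0.93],[0,0,0],0]
  ]
}}

```text
clock: 5.6
ee_pos: [0.4893, -0.124, 0.1844]
eef_rot: [[0.156, -0.988, 0.001], [-0.988, -0.156, 0.0], [0.0, -0.001, -1.0]]
contact_force: [0.5, 0.6, -0.3]
width: 0.0855
```

{"op": "servo_tool", "data": {
  "steps": [
    [[0,0,0.93],[0,0,0],0],
    [[0,0,0.93],[0,0,0],0],
    [[0,0,0.93],[0,0,0],0],
    [[0,0,0.93],[0,0,0],0],
    [[0,0,0],[0,0,0],0]
  ]
}}

```text
clock: 6.02
ee_pos: [0.4866, -0.1241, 0.0884]
eef_rot: [[0.155, -0.988, -0.006], [-0.988, -0.155, -0.0], [-0.001, 0.006, -1.0]]
contact_force: [-1.5, 0.3, -0.0]
width: 0.0856
```

{"op": "servo_tool", "data": {
  "steps": [
    [[0,0,0],[0,0,0],0.5],
    [[0,0,0],[0,0,0],0.7],
    [[0,0,0],[0,0,0],0.9],
    [[0,0,0],[0,0,0],1],
    [[0,0,0],[0,0,0],1]
  ],
  "grip_force": 60
}}

```text
clock: 6.43
ee_pos: [0.4898, -0.1247, 0.0932]
eef_rot: [[0.155, -0.988, 0.002], [-0.988, -0.155, 0.0], [0.0, -0.002, -1.0]]
contact_force: [-0.6, 0.3, 0.5]
width: 0.0256
```

{"op": "servo_tool", "data": {
  "steps": [
    [[0,0,0],[0,0,0],1],
    [[0,0,0],[0,0,0],1],
    [[0,0,0],[0,0,0],1],
    [[0,0,0],[0,0,0],1],
    [[0,0,0],[0,0,0],1]
  ]
}}

```text
clock: 6.85
ee_pos: [0.49, -0.126, 0.0935]
eef_rot: [[0.156, -0.988, 0.002], [-0.988, -0.156, -0.002], [0.002, -0.002, -1.0]]
contact_force: [-0.3, -9.3, 5.3]
width: 0.0209
```

{"op": "servo_tool", "data": {
  "steps": [
    [[0,0,-0.4],[0,0,0],1],
    [[0,0,-0.4],[0,0,0],1],
    [[0,0,-0.4],[0,0,0],1],
    [[0,0,-0.4],[0,0,0],1],
    [[0,0,-0.4],[0,0,0],1]
  ]
}}

```text
clock: 7.27
ee_pos: [0.49, -0.126, 0.1432]
eef_rot: [[0.155, -0.988, 0.002], [-0.988, -0.155, -0.001], [0.002, -0.002, -1.0]]
contact_force: [4.3, -9.6, -6.1]
width: 0.0204
```

{"op": "servo_tool", "data": {
  "steps": [
    [[0,0,-0.4],[0,0,0],1],
    [[0,0,-0.4],[0,0,0],1],
    [[0,0,-0.4],[0,0,0],1],
    [[0,0,-0.4],[0,0,0],1],
    [[0,0,-0.4],[0,0,0],1]
  ]
}}

```text
clock: 7.68
ee_pos: [0.49, -0.126, 0.1931]
eef_rot: [[0.155, -0.988, 0.002], [-0.988, -0.155, -0.002], [0.002, -0.002, -1.0]]
contact_force: [5.6, -9.2, -6.0]
width: 0.0205
```

{"op": "servo_tool", "data": {
  "steps": [
    [[0,0,-0.4],[0,0,0],1],
    [[0,0,-0.2],[0,0,0],1],
    [[0,0,0],[0,0,0],1],
    [[0,0,0],[0,0,0],1],
    [[0,0,0],[0,0,0],1]
  ]
}}

```text
clock: 8.1
ee_pos: [0.49, -0.126, 0.2087]
eef_rot: [[0.155, -0.988, 0.003], [-0.988, -0.155, -0.002], [0.002, -0.003, -1.0]]
contact_force: [2.1, -6.7, 1.9]
width: 0.0206
```

```bash
python3 - <<'E'
from h import *
s=r.get_state();print(s['ee_pos'],s['contact_force'],s['torque'])
for n in ['wrist','scene','top']:
  f=r.grab_frame(n);cv2.imwrite(f'pics/{n}2.png',f[:,:,::-1])
  for t in ['lift_grip','board']:
    print(n,t,[(d['xyz'],round(d['confidence'],2)) for d in r.mark_of(t,n)][:3])
E
python3 -c "
import cv2
im=cv2.imread('pics/scene2.png');cv2.imwrite('pics/s2z.png',cv2.resize(im[150:400,170:420],None,fx=2.4,fy=2.4,interpolation=cv2.INTER_CUBIC))"
```

```text
[ 0.49000802 -0.12599496  0.20870409] [ 2.0700726  -6.72742583  1.87371662] [-2.30312278 -0.50365972 -0.01742208]
wrist lift_grip [([0.4892, -0.122, 0.203], 0.57)]
wrist board [([0.2021, -0.3347, 0.0009], 0.77), ([0.6046, -0.0781, 0.1601], 0.58)]
scene lift_grip [([0.4896, -0.1244, 0.2], 0.97)]
scene board [([0.6085, -0.0777, 0.1643], 0.81), ([0.2047, -0.3361, -0.0002], 0.78), ([0.2946, 0.2948, -0.0005], 0.67)]
top lift_grip [([0.5951, -0.0007, 0.1651], 0.27)]
top board [([0.6069, -0.0734, 0.1658], 0.78), ([0.2915, 0.2929, 0.0015], 0.68), ([0.2, -0.3416, -0.0025], 0.63)]
```

View pics/s2z.png

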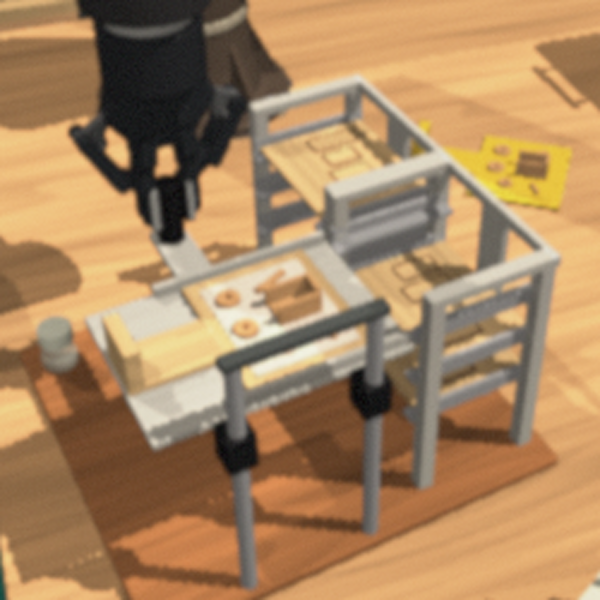

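View pics/wrist2.png

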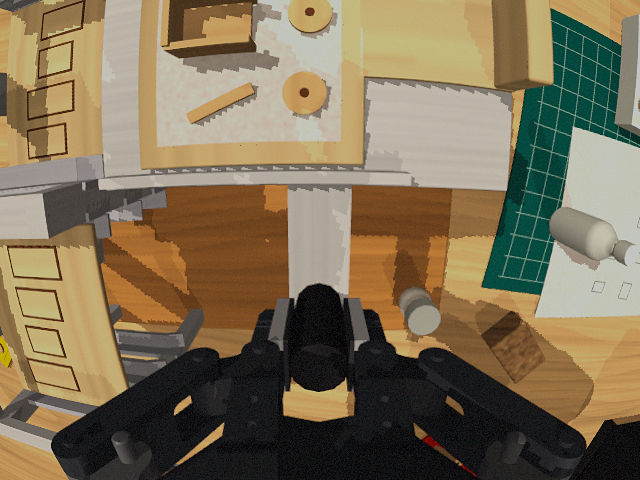

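Run:
```python
from h import *
def ov(src,L,out):
  im=cv2.imread(src);k=4
  b=cv2.resize(im[240:400,190:350],None,fx=k,fy=k,interpolation=cv2.INTER_CUBIC)
  for dz,col in((-.005,(255,0,0)),(0,(0,0,255)),(.005,(0,255,0))):
    p=proj([rack(x,y,.05+L+dz) for x,y in[(.069,-.2),(-.069,-.2)]],'scene')
    p=np.round(((p-[190,240])+.5)*k).astype(int);cv2.polylines(b,[p],True,col,1)
  return b[:560]
cv2.imwrite('pics/ov.png',cv2.resize(np.vstack([ov('pics/scene0.png',0,0)[320:],ov('pics/scene2.png',.115,0)[:330]]),None,fx=1,fy=1))
```

```text
(no output)
```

View pics/ov.png

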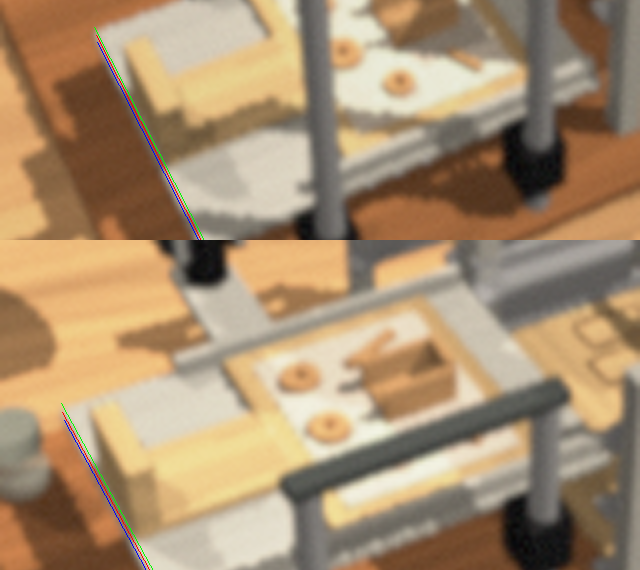

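Everything agrees on the lift being at about 0.115 (board at z ≈ 0.165). Releasing the post gently now, then rising.

{"op": "servo_tool", "data": {
  "steps": [
    [[0,0,0],[0,0,0],0.7],
    [[0,0,0],[0,0,0],0.5],
    [[0,0,0],[0,0,0],0.2],
    [[0,0,0],[0,0,0],0],
    [[0,0,0],[0,0,0],0]
  ]
}}

```text
clock: 8.97
ee_pos: [0.4891, -0.1247, 0.2071]
eef_rot: [[0.155, -0.988, 0.0], [-0.988, -0.155, 0.0], [-0.0, -0.0, -1.0]]
contact_force: [-0.4, 0.3, -0.3]
width: 0.0725
```

{"op": "servo_tool", "data": {
  "steps": [
    [[0,0,-0.5],[0,0,0],0],
    [[0,0,-0.9],[0,0,0],0],
    [[0,0,-0.9],[0,0,0],0],
    [[0,0,-0.9],[0,0,0],0],
    [[0,0,-0.9],[0,0,0],0]
  ]
}}

```text
clock: 9.38
ee_pos: [0.489, -0.1247, 0.3106]
eef_rot: [[0.155, -0.988, -0.0], [-0.988, -0.155, 0.0], [-0.0, 0.0, -1.0]]
contact_force: [0.4, 0.3, -0.2]
width: 0.0857
```

Run:
```python
from h import *
s=r.get_state();print(s['clock'],s['ee_pos'],s['contact_force'],s['width'])
for n in ['wrist','scene']:
  f=r.grab_frame(n);cv2.imwrite(f'pics/{n}3.png',f[:,:,::-1])
  for t in ['lift_grip','board']:
    print(n,t,[(d['xyz'],round(d['confidence'],2)) for d in r.mark_of(t,n)][:3])
R=s['eef_rot']
for t in [(0,-.235,.2),(-.005,-.235,.2)]:
  print(rack(*t),(R.T@(rack(*t)-s['ee_pos']))/.025)
```

```text
9.3833 [ 0.48896863 -0.12469795  0.31059841] [ 0.40920687  0.31367595 -0.15600924] 0.0857239090494165
wrist lift_grip [([0.4915, -0.1242, 0.202], 0.88), ([0.607, -0.0759, 0.1652], 0.15)]
wrist board [([0.2917, 0.301, -0.002], 0.91), ([0.1983, -0.3361, -0.0003], 0.62), ([0.6047, -0.0794, 0.1668], 0.6)]
scene lift_grip [([0.4928, -0.1249, 0.2033], 0.98)]
scene board [([0.2038, -0.3375, -0.0003], 0.93), ([0.2904, 0.2953, 0.0014], 0.8), ([0.604, -0.0781, 0.1677], 0.58)]
[ 0.6317621  -0.22960676  0.2       ] [ 5.03364812 -4.99081405  4.42252304]
[ 0.62682366 -0.23038893  0.2       ] [ 5.03384061 -4.79081415  4.42256841]
```

View pics/wrist3.png

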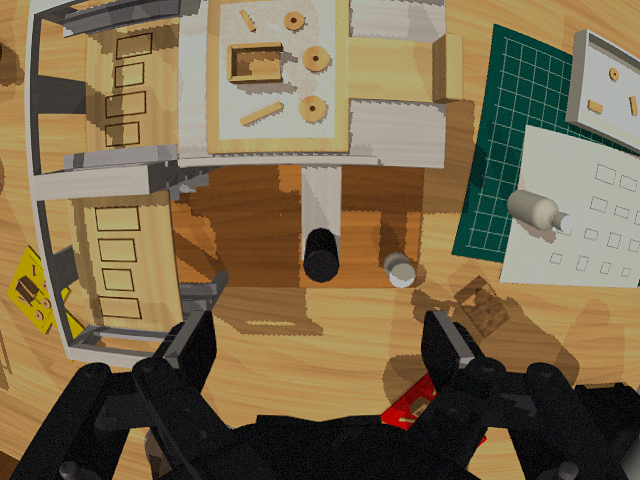

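Wrist view: the fingers have cleared the post at (320,255), the board is still on the raised table, and its handle is at (450,68). I'll check whether the table shifted on release by registering the two scene images.

Run:
```python
from h import *
a=cv2.imread('pics/scene2.png',0).astype(np.float32);b=cv2.imread('pics/scene3.png',0).astype(np.float32)
def sh(x0,x1,y0,y1):
  A=a[y0:y1,x0:x1];B=b[y0:y1,x0:x1]
  return cv2.phaseCorrelate(A,B,cv2.createHanningWindow(A.shape[::-1],cv2.CV_32F))
print('board',sh(240,310,262,312),'handle',sh(205,262,275,325));print('rackref',sh(340,420,230,340))
p=proj([rack(0,-.1,.165),rack(0,-.1,.170),rack(0,-.095,.165)],'scene');print((p[1]-p[0])/5,(p[2]-p[0])/5)
# table rear corners overlay on scene3
im=cv2.imread('pics/scene3.png');k=4
o=cv2.resize(im[240:400,190:350],None,fx=k,fy=k,interpolation=cv2.INTER_CUBIC)
for L,col in((.110,(255,0,0)),(.115,(0,0,255)),(.12,(0,255,0))):
  q=np.round((proj([rack(-.069,-.2,.05+L),rack(.069,-.2,.05+L),rack(.069,-.005,.05+L),rack(-.069,-.005,.05+L)],'scene')-[190,240]+.5)*k).astype(int);cv2.polylines(o,[q],True,col,1)
cv2.imwrite('pics/ov3.png',o[:600])
```

```text
board ((-0.04063637996664937, -0.03213959138199485), 0.7543970656394958) handle ((0.007479774260975347, -0.06309045043220962), 0.9056126619974773)
rackref ((0.07119775179189958, 0.005740825648175019), 0.8931741587320964)
[-0.02702568 -0.43487224] [ 0.52933225 -0.19078433]
```

View pics/ov3.png

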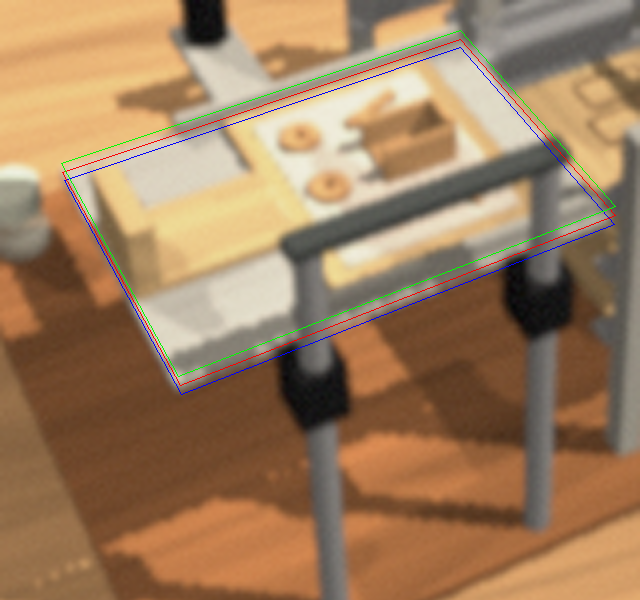

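Shift on release is under 0.2 mm, so the table stays level at the top rails. Moving behind the handle with closed fingers.

{"op": "servo_tool", "data": {
  "steps": [
    [[1,-0.98,0],[0,0,0],1],
    [[1,-0.98,0],[0,0,0],1],
    [[1,-0.98,0],[0,0,0],1],
    [[1,-0.98,0],[0,0,0],1],
    [[1,-0.98,0],[0,0,0],1]
  ]
}}

```text
clock: 10.1
ee_pos: [0.6305, -0.2302, 0.308]
eef_rot: [[0.155, -0.988, -0.002], [-0.988, -0.155, 0.0], [-0.001, 0.002, -1.0]]
contact_force: [0.3, 0.7, 0.2]
width: 0.0255
```

{"op": "servo_tool", "data": {
  "steps": [
    [[0,0,0],[0,0,0],1],
    [[0,0,0],[0,0,0],1],
    [[0,0,0],[0,0,0],1]
  ]
}}

```text
clock: 10.35
ee_pos: [0.6291, -0.2292, 0.3078]
eef_rot: [[0.155, -0.988, -0.003], [-0.988, -0.155, 0.0], [-0.001, 0.003, -1.0]]
contact_force: [0.5, 0.1, 0.5]
width: -0.0
```

Run:
```python
from h import *
s=r.get_state();print(s['clock'],s['ee_pos'],s['width'])
for n in ['wrist','top']:
  f=r.grab_frame(n);cv2.imwrite(f'pics/{n}4.png',f[:,:,::-1])
  for t in ['board']:
    print(n,t,[(d['xyz'],round(d['confidence'],2)) for d in r.mark_of(t,n)][:3])
R=s['eef_rot']
print((R.T@(rack(-.001,-.235,.2)-s['ee_pos']))/.025)
```

```text
10.35 [ 0.62914233 -0.22920318  0.30778008] -1.0276514735602186e-05
wrist board [([0.6083, -0.0759, 0.161], 0.97), ([0.2938, 0.2992, 0.0003], 0.52)]
top board [([0.199, -0.3392, -0.0005], 0.86), ([0.5936, 0.0043, 0.1293], 0.45)]
[ 0.03595374 -0.07300634  4.31098769]
```

View pics/wrist4.png

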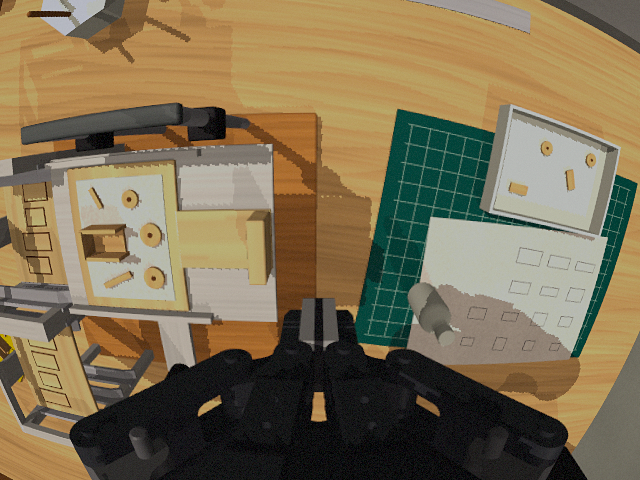

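Run:
```python
from h import *
s=r.get_state();c=r.get_calibration('wrist');K=c['K'];H=c['hand_eye']
def ray(u,v,z):
  d=np.array([(u-K[0,2])/K[0,0],(v-K[1,2])/K[1,1]]);t=np.linalg.norm(d)
  q=np.array([*(np.sin(t)*d/t),np.cos(t)])
  R=s['eef_rot'];o=s['ee_pos']+R@H[:3,3];w=R@H[:3,:3]@q
  P=o+w*(z-o[2])/w[2]
  cc,ss=np.cos(YAW),np.sin(YAW);e=P-O;return np.round([cc*e[0]+ss*e[1],-ss*e[0]+cc*e[1]],4)
for p in [(269,209,.202),(271,284,.202),(249,212,.202),(249,278,.202),(272,145,.165),(277,321,.165),(172,161,.170),(190,308,.170),(70,168,.17),(90,303,.17)]: print(p,ray(*p))
```

```text
(269, 209, 0.202) [ 0.0271 -0.2033]
(271, 284, 0.202) [-0.0234 -0.2027]
(249, 212, 0.202) [ 0.0253 -0.1905]
(249, 278, 0.202) [-0.0192 -0.1881]
(272, 145, 0.165) [ 0.066  -0.2015]
(277, 321, 0.165) [-0.0713 -0.201 ]
(172, 161, 0.17) [ 0.0578 -0.1278]
(190, 308, 0.17) [-0.0591 -0.1306]
(70, 168, 0.17) [ 0.0594 -0.0327]
(90, 303, 0.17) [-0.0597 -0.0311]
```

Handle is centred at rack x ≈ +0.001, back face at y ≈ -0.20. Descending behind it.

{"op": "servo_tool", "data": {
  "steps": [
    [[0,-0.03,0.86],[0,0,0],1],
    [[0,-0.03,0.86],[0,0,0],1],
    [[0,-0.03,0.86],[0,0,0],1],
    [[0,-0.03,0.86],[0,0,0],1],
    [[0,-0.03,0.86],[0,0,0],1]
  ]
}}

```text
clock: 10.97
ee_pos: [0.633, -0.228, 0.2023]
eef_rot: [[0.156, -0.988, 0.002], [-0.988, -0.156, -0.0], [0.0, -0.002, -1.0]]
contact_force: [0.1, -0.1, -0.5]
width: 0.0005
```

{"op": "servo_tool", "data": {
  "steps": [
    [[0,0,0],[0,0,0],1],
    [[0,0,0],[0,0,0],1]
  ]
}}

```text
clock: 11.13
ee_pos: [0.6327, -0.2282, 0.2021]
eef_rot: [[0.156, -0.988, -0.001], [-0.988, -0.156, -0.0], [-0.0, 0.001, -1.0]]
contact_force: [-0.4, 0.0, 0.6]
width: -0.0003
```

Run:
```python
from h import *
s=r.get_state();print(s['clock'],s['ee_pos'],s['contact_force'])
for n in ['wrist','scene']:
  f=r.grab_frame(n);cv2.imwrite(f'pics/{n}5.png',f[:,:,::-1])
cc,ss=np.cos(YAW),np.sin(YAW);e=s['ee_pos']-O;print(cc*e[0]+ss*e[1],-ss*e[0]+cc*e[1])
```

```text
11.1333 [ 0.63266045 -0.22824428  0.20211814] [-0.35499386  0.04819916  0.59283481]
0.0011004273335035106 -0.23379483210451668
```

View pics/wrist5.png

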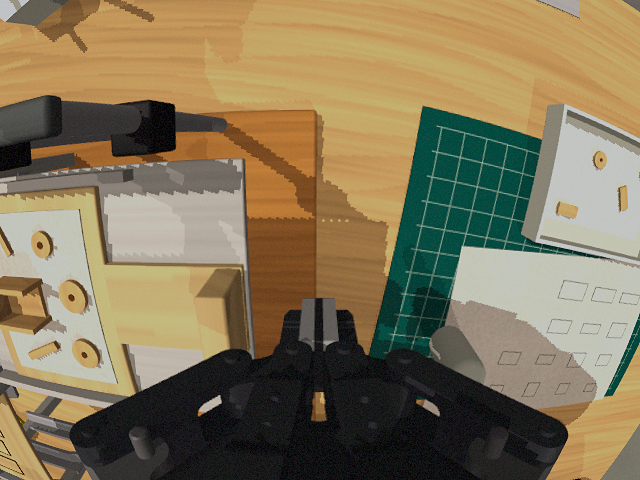

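View pics/scene5.png

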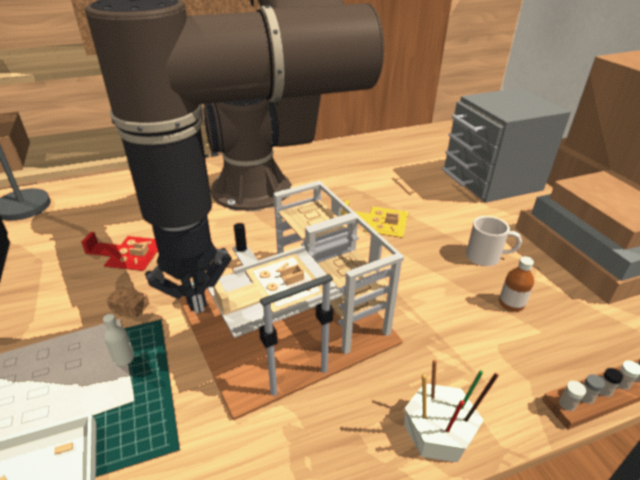

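Fingers stand behind the handle at (225,310) in the wrist view, off the table's rear edge, with contact-free readings. Pushing along +rack y (tool −x).

{"op": "servo_tool", "data": {
  "steps": [
    [[-0.3,0,0],[0,0,0],1],
    [[-0.3,0,0],[0,0,0],1],
    [[-0.3,0,0],[0,0,0],1],
    [[-0.3,0,0],[0,0,0],1],
    [[-0.3,0,0],[0,0,0],1]
  ]
}}

```text
clock: 11.65
ee_pos: [0.6279, -0.1911, 0.2032]
eef_rot: [[0.156, -0.988, 0.002], [-0.988, -0.156, -0.001], [0.001, -0.002, -1.0]]
contact_force: [-0.4, -3.0, 2.4]
width: 0.0001
```

{"op": "servo_tool", "data": {
  "steps": [
    [[-0.3,0,0],[0,0,0],1],
    [[-0.3,0,0],[0,0,0],1],
    [[-0.3,0,0],[0,0,0],1],
    [[-0.3,0,0],[0,0,0],1],
    [[-0.3,0,0],[0,0,0],1]
  ]
}}

```text
clock: 12.07
ee_pos: [0.6215, -0.1538, 0.2021]
eef_rot: [[0.155, -0.988, -0.0], [-0.988, -0.155, -0.0], [0.0, 0.0, -1.0]]
contact_force: [0.4, -3.2, 3.6]
width: -0.0002
```

Run:
```python
from h import *
s=r.get_state();print(s['clock'],s['ee_pos'],s['contact_force'])
for n in ['wrist','scene']:
  f=r.grab_frame(n);cv2.imwrite(f'pics/{n}6.png',f[:,:,::-1])
  print([(d['xyz'],round(d['confidence'],2)) for d in r.mark_of('board',n)][:3])
cc,ss=np.cos(YAW),np.sin(YAW);e=s['ee_pos']-O;print(cc*e[0]+ss*e[1],-ss*e[0]+cc*e[1])
im=cv2.imread('pics/scene6.png');cv2.imwrite('pics/s6z.png',cv2.resize(im[180:380,180:420],None,fx=2.5,fy=2.5,interpolation=cv2.INTER_CUBIC))
```

```text
12.0667 [ 0.62150226 -0.15384857  0.20207936] [ 0.42752863 -3.22605685  3.56176584]
[([0.5949, -0.0208, 0.1663], 0.56)]
[([0.5967, -0.0219, 0.1642], 0.79), ([0.2912, 0.2954, 0.0016], 0.79), ([0.2036, -0.3396, 0.0018], 0.75)]
0.0017176721183759618 -0.15856952496042126
```

View pics/wrist6.png

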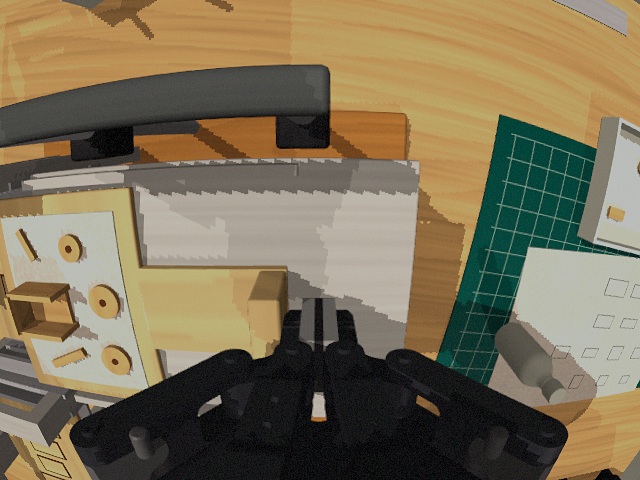

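View pics/s6z.png

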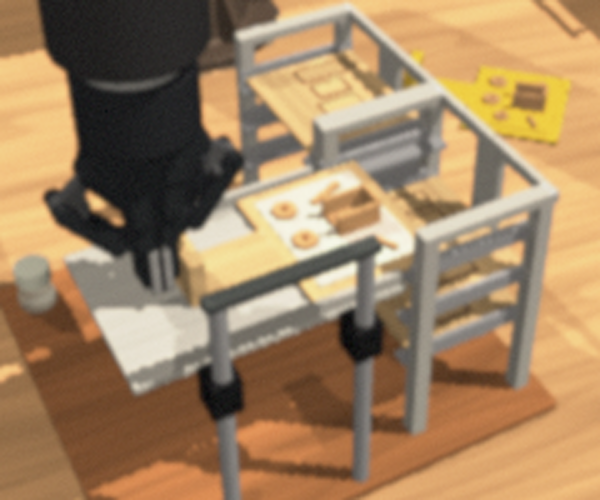

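The push works, but there is an upward force of 3.6 N on the tool. A knuckle is probably touching the handle top, so I'll back off slightly, raise 8 mm and go on.

{"op": "servo_tool", "data": {
  "steps": [
    [[0.2,0,0],[0,0,0],1],
    [[0,0,-0.35],[0,0,0],1],
    [[0,0,0],[0,0,0],1]
  ]
}}

```text
clock: 12.52
ee_pos: [0.623, -0.1602, 0.2122]
eef_rot: [[0.155, -0.988, 0.001], [-0.988, -0.155, -0.0], [0.001, -0.001, -1.0]]
contact_force: [0.7, 0.1, -0.3]
width: 0.0004
```

{"op": "servo_tool", "data": {
  "steps": [
    [[-0.2,0,0],[0,0,0],1],
    [[-0.3,0,0],[0,0,0],1],
    [[-0.3,0,0],[0,0,0],1]
  ]
}}

```text
clock: 12.77
ee_pos: [0.6193, -0.1396, 0.211]
eef_rot: [[0.155, -0.988, 0.0], [-0.988, -0.155, -0.0], [0.0, -0.0, -1.0]]
contact_force: [0.8, -2.3, 0.2]
width: -0.0002
```

Run:
```python
from h import *
a=cv2.imread('pics/scene3.png',0).astype(np.float32)
f=r.grab_frame('scene');cv2.imwrite('pics/scene7.png',f[:,:,::-1]);b6=cv2.imread('pics/scene6.png',0).astype(np.float32);b7=cv2.imread('pics/scene7.png',0).astype(np.float32)
for b in (b6,b7):
 for (x0,x1,y0,y1) in [(255,290,312,352),(312,340,300,335)]:
  A=a[y0:y1,x0:x1];B=b[y0:y1,x0:x1];print(cv2.phaseCorrelate(A,B,cv2.createHanningWindow(A.shape[::-1],cv2.CV_32F)))
```

```text
((0.18232069903313075, 0.2435434084909538), 0.8287782814767626)
((0.10856889250745638, 0.5588582436590066), 1.1392135726081)
((0.128379937397483, 0.4053117685296286), 0.9605051504241096)
((0.13474078515806553, 0.45490827460713845), 1.1859230076825178)
```

Vertical force is gone. The table dropped by about 1 mm at most, which is fine, and the board's front is already past the lead-in. Continuing.

{"op": "servo_tool", "data": {
  "steps": [
    [[-0.3,0,0],[0,0,0],1],
    [[-0.3,0,0],[0,0,0],1],
    [[-0.3,0,0],[0,0,0],1],
    [[-0.3,0,0],[0,0,0],1],
    [[-0.3,0,0],[0,0,0],1]
  ]
}}

```text
clock: 13.23
ee_pos: [0.6134, -0.1019, 0.2109]
eef_rot: [[0.156, -0.988, 0.0], [-0.988, -0.156, -0.0], [0.0, -0.0, -1.0]]
contact_force: [1.0, -3.1, 1.5]
width: 0.0
```

{"op": "servo_tool", "data": {
  "steps": [
    [[-0.3,0,0],[0,0,0],1],
    [[-0.25,0,0],[0,0,0],1],
    [[0,0,0],[0,0,0],1]
  ]
}}

```text
clock: 13.48
ee_pos: [0.6111, -0.0877, 0.2107]
eef_rot: [[0.156, -0.988, -0.0], [-0.988, -0.156, 0.001], [-0.001, 0.0, -1.0]]
contact_force: [0.0, -0.2, -0.5]
width: -0.0001
```

Run:
```python
from h import *
s=r.get_state();print(s['clock'],s['ee_pos'],s['contact_force'])
for n in ['wrist','scene']:
  f=r.grab_frame(n);cv2.imwrite(f'pics/{n}8.png',f[:,:,::-1])
  print([(d['xyz'],round(d['confidence'],2)) for d in r.mark_of('board',n)][:3])
cc,ss=np.cos(YAW),np.sin(YAW);e=s['ee_pos']-O;print(cc*e[0]+ss*e[1],-ss*e[0]+cc*e[1],rack(0,.055,.165))
im=cv2.imread('pics/scene8.png');cv2.imwrite('pics/s8z.png',cv2.resize(im[180:380,180:420],None,fx=2.5,fy=2.5,interpolation=cv2.INTER_CUBIC))
```

```text
13.4833 [ 0.61110907 -0.08765465  0.21071426] [ 0.01522675 -0.23275022 -0.46139349]
[([0.5833, 0.0474, 0.1653], 0.98), ([0.297, 0.3012, 0.0002], 0.63)]
[([0.2934, 0.2928, 0.0017], 0.84), ([0.2051, -0.3384, 0.0009], 0.71), ([0.5854, 0.0458, 0.1666], 0.62)]
0.0018074500162415623 -0.09156470860104585 [0.5863961  0.05682286 0.165     ]
```

View pics/wrist8.png

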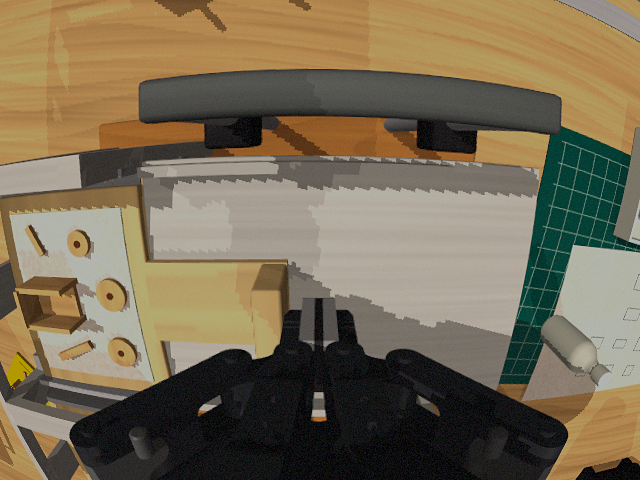

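View pics/s8z.png

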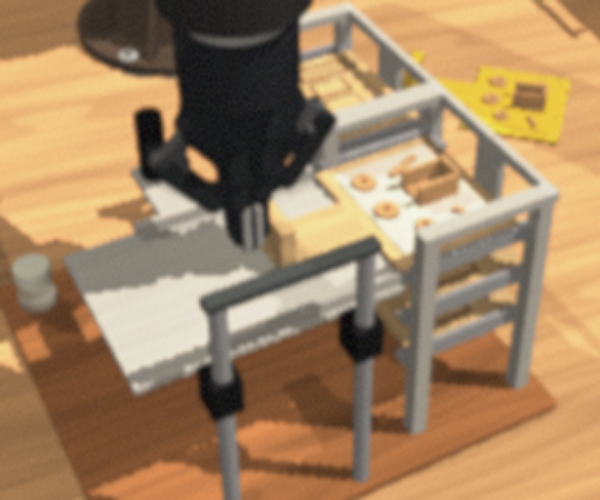

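Board about 11 mm from home. Slow push to the stop.

{"op": "servo_tool", "data": {
  "steps": [
    [[-0.12,0,0],[0,0,0],1],
    [[-0.12,0,0],[0,0,0],1],
    [[-0.12,0,0],[0,0,0],1]
  ]
}}

```text
clock: 13.93
ee_pos: [0.61, -0.0804, 0.2108]
eef_rot: [[0.155, -0.988, 0.0], [-0.988, -0.155, -0.0], [0.0, -0.0, -1.0]]
contact_force: [0.6, -0.7, 0.7]
width: 0.0002
```

{"op": "servo_tool", "data": {
  "steps": [
    [[-0.06,0,0],[0,0,0],1],
    [[-0.04,0,0],[0,0,0],1]
  ]
}}

```text
clock: 14.1
ee_pos: [0.6096, -0.0777, 0.2109]
eef_rot: [[0.155, -0.988, 0.0], [-0.988, -0.155, -0.0], [0.0, -0.0, -1.0]]
contact_force: [0.3, -2.1, 0.9]
width: -0.0002
```

{"op": "servo_tool", "data": {
  "steps": [
    [[-0.05,0,0],[0,0,0],1],
    [[-0.05,0,0],[0,0,0],1]
  ]
}}

```text
clock: 14.27
ee_pos: [0.6092, -0.0762, 0.2112]
eef_rot: [[0.156, -0.988, 0.0], [-0.988, -0.156, -0.002], [0.002, 0.0, -1.0]]
contact_force: [1.3, -12.3, 1.0]
width: 0.0002
```

{"op": "servo_tool", "data": {
  "steps": [
    [[-0.05,0,0],[0,0,0],1],
    [[-0.05,0,0],[0,0,0],1]
  ]
}}

```text
clock: 14.43
ee_pos: [0.609, -0.0758, 0.2118]
eef_rot: [[0.155, -0.988, 0.0], [-0.988, -0.155, -0.005], [0.005, 0.001, -1.0]]
contact_force: [2.2, -20.4, 2.2]
width: 0.0
```

The force rose to 20 N while the motion stalled, so the board is against the stop. Backing off and checking.

{"op": "servo_tool", "data": {
  "steps": [
    [[0.2,0,0],[0,0,0],1],
    [[0.6,0,0],[0,0,0],1],
    [[1,0,0],[0,0,0],1],
    [[0.5,0,-0.8],[0,0,0],1],
    [[0,0,-1],[0,0,0],1]
  ]
}}

```text
clock: 14.85
ee_pos: [0.6165, -0.1312, 0.2535]
eef_rot: [[0.153, -0.988, -0.005], [-0.988, -0.153, 0.001], [-0.001, 0.005, -1.0]]
contact_force: [0.8, 0.2, 0.8]
width: 0.0001
```

{"op": "servo_tool", "data": {
  "steps": [
    [[0,0,-1],[0,0,0],1],
    [[0.4,0,-1],[0,0,0],1],
    [[1,0,0],[0,0,0],1],
    [[0,0,0],[0,0,0],1],
    [[0,0,0],[0,0,0],1]
  ]
}}

```text
clock: 15.27
ee_pos: [0.623, -0.1645, 0.3055]
eef_rot: [[0.154, -0.988, -0.0], [-0.988, -0.154, 0.001], [-0.001, 0.0, -1.0]]
contact_force: [0.4, 0.1, -0.5]
width: 0.0003
```

Run:
```python
from h import *
s=r.get_state();print(s['clock'],s['ee_pos'],s['contact_force'])
cc,ss=np.cos(YAW),np.sin(YAW)
for n in ['wrist','scene','top']:
  f=r.grab_frame(n);cv2.imwrite(f'pics/{n}9.png',f[:,:,::-1])
  for d in r.mark_of('board',n):
    e=np.array(d['xyz'])-O;print(n,np.round([cc*e[0]+ss*e[1],-ss*e[0]+cc*e[1],e[2]],4),d['confidence'])
im=cv2.imread('pics/scene9.png');cv2.imwrite('pics/s9z.png',cv2.resize(im[180:380,180:420],None,fx=2.5,fy=2.5,interpolation=cv2.INTER_CUBIC))
```

```text
15.2667 [ 0.62303515 -0.16451544  0.30547992] [ 0.42411729  0.08964058 -0.47642071]
wrist [-0.0043  0.057   0.1616] 0.71
wrist [-0.2483  0.3406 -0.0007] 0.68
scene [-4.408e-01 -2.742e-01 -4.000e-04] 0.96
scene [-0.003   0.056   0.1661] 0.88
scene [-0.2511  0.3354  0.002 ] 0.68
top [-4.443e-01 -2.800e-01  3.000e-04] 0.9
top [-0.2541  0.3345  0.0025] 0.84
top [-0.0023  0.0538  0.1641] 0.7
top [-0.1974 -0.1947  0.0139] 0.35
```

View pics/wrist9.png

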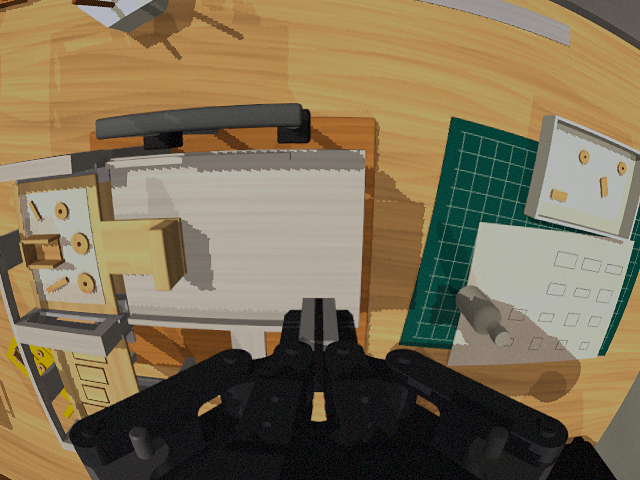

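View pics/s9z.png

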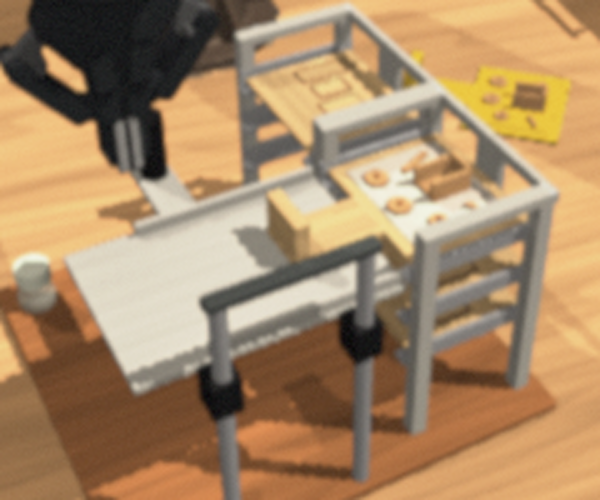

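Board lies flat in the bay: all three cameras put it at y 0.054–0.057, x about −0.003 and z about 0.164. The finger stall position matches the calculated home position, and nothing touches the robot.

```bash
python3 -c "
from bench import r
print(r.hand_in())"
```

```text
the job is handed in; nothing more can be done
None
```

The board is on the top rails of the loading bay, up against the back stop and lying flat. I handed the job in at about 15.5 s; no verdict was reported.

- **Lift:** The top pair was the empty one, with sheets on the low and middle pairs and the third sheet at top height in the storage bay. I raised the table by its post 0.115 m and let go. The camera images showed it did not shift on release.
- **Push:** I pushed the board by its handle until the force rose to about 20 N and the fingers stopped moving. They stopped at the position calculated for the board being home. Then I backed off and rose clear.
- **Last checks:** The cameras put the board at rack x −2 to −4 mm, y 54 to 57 mm and z 162 to 166 mm. Home is x 0, y 55, z 165 mm. The wrist camera's height, 161.6 mm, was the low one and just under the 162 mm limit. The other two gave 164 and 166 mm, and the picture shows the board flat. The tool force was near zero, and the sheets and the bystanders I could see looked unmoved.
- **One disturbance:** Partway through the push, the gripper pressed down on the handle with about 3.6 N and the table sank about 1 mm. I raised the tool 8 mm and carried on; the vertical force then stayed below about 2.5 N.

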